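# Pop and open the larger bean bin

## Task

Open the larger of the two steel bean bins, ready for refilling: with a fingertip press its release tab down so that the lid springs up a little, then push the lid all the way back until it rests fully open, and move clear. Nothing is picked up or carried: do not lift or shove the bins, keep the smaller bin shut, and leave the other things on the counter where they stand.

Things in the scene. Friction and masses are not known exactly. Their poses are not given: they have to be found in the camera images.
- bin_big: the larger bean bin: open-topped brushed-steel box with a white lid, 160 mm wide (its y), 130 mm deep (its x), 105 mm high, about 1.5 kg, loose on the counter; origin at the centre of its underside, its -x side is the front (with the tab), z up
- bin_big_press (a point): where to press the larger bin's release tab: top face of a level dark-steel paddle, 30 mm wide (y) and reaching 37 mm out from an upright hook post; the point lies 103 mm in front of the bin's centre, 90 mm up, 28 mm out from the tab's pivot and 23 mm out from the 5 mm thick post, which rises to 25 mm above this face and holds the lid's tongue; it moves with the tab
- bin_big_tab (a joint): angle of the larger bin's release tab (rad): 0 at rest, grows as the paddle is pressed down, stop at 0.30 (about 8 mm down at the press point); sprung, about 1 N to start and 4 N at the stop, lets the lid go at about 0.18, returns when let go
- bin_big_edge (a point): middle of the front end of the larger bin's lid, at half its 5 mm thickness: the tip of a 34 mm wide steel tongue standing 8 mm out from the 160 mm wide lid; 138 mm from the hinge line; moves with the lid
- bin_big_hinge (a point): middle of the larger bin's lid hinge, on the rear (its +x) rim, 105 mm up; the hinge line runs along the bin's y
- bin_big_lid (a joint): opening angle of the larger bin's lid (rad): 0 shut and latched; once released a damped spring lifts it to about 0.4, where it waits; from there it swings freely against its own weight (120 g) past upright (1.57), then falls back by itself to its stop at 1.95, leaning backwards
- bin_small: the smaller bean bin: open-topped brushed-steel box with a white lid, 100 mm wide (its y), 130 mm deep (its x), 105 mm high, about 1.3 kg, loose on the counter; origin at the centre of its underside, its -x side is the front (with the tab), z up
- bin_small_press (a point): where to press the smaller bin's release tab: top face of a level dark-steel paddle, 30 mm wide (y) and reaching 37 mm out from an upright hook post; the point lies 103 mm in front of the bin's centre, 90 mm up, 28 mm out from the tab's pivot and 23 mm out from the 5 mm thick post, which rises to 25 mm above this face and holds the lid's tongue; it moves with the tab
- bin_small_tab (a joint): angle of the smaller bin's release tab (rad): 0 at rest, grows as the paddle is pressed down, stop at 0.30 (about 8 mm down at the press point); sprung, about 1 N to start and 4 N at the stop, lets the lid go at about 0.18, returns when let go
- bin_small_edge (a point): middle of the front end of the smaller bin's lid, at half its 5 mm thickness: the tip of a 34 mm wide steel tongue standing 8 mm out from the 100 mm wide lid; 138 mm from the hinge line; moves with the lid
- bin_small_hinge (a point): middle of the smaller bin's lid hinge, on the rear (its +x) rim, 105 mm up; the hinge line runs along the bin's y
- bin_small_lid (a joint): opening angle of the smaller bin's lid (rad): 0 shut and latched; once released a damped spring lifts it to about 0.4, where it waits; from there it swings freely against its own weight (75 g) past upright (1.57), then falls back by itself to its stop at 1.95, leaning backwards
- tamper: bystander: steel tamper, 58 mm across, 82 mm tall, standing between the bins; origin at the centre of its underside
- cup: bystander: white mug, 80 mm across, 62 mm tall, handle on its +y side, standing in front of the gap between the bins; origin at the centre of its underside
- pitcher: bystander: steel milk pitcher, 84 mm across, 95 mm tall, handle on its +y side, left of the bins; origin at the centre of its underside
- sugar_jar: bystander: closed glass jar, 68 mm across, 110 mm tall, left of the bins; origin at the centre of its underside
- portafilter: bystander: steel filter holder, 68 mm across, 40 mm tall, with a 120 mm black handle to its -x, right of the bins; origin at the centre of its underside
- saucer_bowl: bystander: blue bowl, 110 mm across, 45 mm tall, at the right front; origin at the centre of its underside
- spoon: bystander: 160 mm spoon lying crosswise behind the gap between the bins; origin about its middle

How it is judged:
On the way, in this order (a step that is already met when the one before it is completed fails the run):
1. the larger bin's tab is pressed down with the lid still latched (value of joint bin_big_tab above 0.08 rad and value of joint bin_big_lid below 0.15 rad).
2. the larger bin's lid has sprung up (value of joint bin_big_lid above 0.3 rad), for 0.1 s.
At the end, for the whole second after the job is handed in: The larger bin's lid rests open at more than 1.8 rad (stop at 1.95), still, its tab back up (under 0.06 rad); both bins stand within 30 mm of where they were, the larger one upright (within 0.05 rad), and the smaller bin's lid is shut (value of joint bin_big_lid above 1.8 rad and velocity of joint bin_big_lid between -0.1 and 0.1 rad/s and value of joint bin_big_tab below 0.06 rad and value of joint bin_small_lid below 0.05 rad and distance of each of bin_big, bin_small from where it was at the start of the episode below 0.03 m and angle between bin_big's own z axis and vertical below 0.05 rad); the robot touches nothing.
It fails at once if the smaller bin is opened (value of joint bin_small_lid above 0.1 rad).
It fails at once if a bin is lifted or shifted by more than 30 mm (distance of any of bin_big, bin_small from where it was at the start of the episode above 0.03 m or height (world z) of any of bin_big, bin_small above 0.012 m).
It fails at once if one of the other things on the counter is moved by more than 25 mm or tipped (distance of any of tamper, cup, pitcher, sugar_jar, portafilter, saucer_bowl, spoon from where it was at the start of the episode above 0.025 m or angle between any of tamper, cup, pitcher, sugar_jar, portafilter, saucer_bowl's own z axis and vertical above 0.3 rad).
It also fails if it takes over 45 s, if anything falls off the work surface, if the arm or the gripper's body presses on something with over 40 N, if the wrist force passes 120 N, or if a joint passes its speed limit or range.

## Robot

A 7-joint arm with a two-finger parallel gripper is mounted at the origin on the work surface. World frame = base frame: x ahead of the robot, y to its left, z up, the work surface at z = 0. Lengths are in m, angles in rad, forces in N, time in s.
With the tool pointing down it reaches from about 0.4 to 0.875 m from the base axis. Payload 19.3 kg.
Tool frame: the origin (TCP) lies where the fingers leave the gripper's body, on its centre line; the fingertips stand bot.tip_reach ahead of it and the grasp point (between the pads) lies 54 mm ahead of it (bot.tip_reach is the distance from the TCP to the fingertips, in m); z points along the fingers, y is the line along which they close (so a half turn about z gives the same grasp; the last joint's range is limited). The gripper opens to 85 mm and grips with 20 to 120 N. Pads are 22 mm wide; open, the fingers measure 114 mm over their backs; the gripper's body (76 mm by 85 mm) begins 54 mm behind the grasp point. The pads swing forward as they close: fully open they stand 13 mm farther back than shut.
Start: joints at [-1.26, 0.521, -0.036, 1.599, 0.021, 1.021, -0.113], TCP at [0.232, 0.58, 0.304] pointing down, gripper open.
Joint ranges: [-2.91, 2.91], [-0.3, 2.13], [-1.5, 1.42], [0.17, 2.43], [-1.26, 4.41], [0.16, 1.93], [-2.52, 2.52]. Speed limits (rad/s): [1.89, 1.89, 2.39, 2.39, 3.01, 3.01, 3.01].

## Interface

Orientations are given as [roll, pitch, yaw] about the fixed x, y, z axes, in that order (R = Rz(yaw) Ry(pitch) Rx(roll)).
In Python, from workcell import bot gives the robot as it stands. The module is installed in compiled form; this text tells all that it offers.
- The arm moves only by the shell command python3 -m jog 'ROWS' [FORCE]. ROWS is JSON, a list that holds one entry, the list of rows, each a list of 7 numbers: the shift along the tool's x, y, z in mm, then the turn, a rotation vector about the tool's x, y, z in rad, then the opening, from 0 (shut) to 1 (fully open). In form: [[[tx, ty, tz, wx, wy, wz, fingers], ...]]. A call has 1 to 5 rows; each row shifts and turns the commanded pose from where the row before left it, along the tool's axes as they then stand; what a row does not reach is not made up. A row lasts 1/10 s, in which the tool goes at most 50 mm and 8.59 degrees, less where a joint would pass 70% of its speed; a pose out of reach is approached as far as the arm can. A call is refused whole if a number of a shift passes 50 or a number of a turn 0.15, either way. A call with a gripper value outside its range is refused whole. The fingers move at their own pace and stop on an object; FORCE is the grip in N (left out, the last holds). Time passes only in rows, so rows that do not move let the fingers close. It gives the time, the measured TCP pose, the force, the opening and the grip force at its end, in the units of the state.
- bot.observe(): the state, without advancing time (a new reading comes with each control period).
- bot.grab_frame(name): name is "scene" or "top" or "wrist"; returns a dict with "img" (420x560x3 uint8, red, green, blue), "intrinsics" (3x3 intrinsics, pixels), "R" (3x3) and "t" (3): a world point X has camera coordinates R X + t; the wrist camera has in their place "tool_from_camera" (4x4, takes a point from camera to tool coordinates, whose origin is the TCP and whose axes are the flange's). Camera axes: x right, y down, z forward; pixel columns grow to the right and rows downward; lengths in m; the calibration is good to about 2 mm. A picture is of the moment at which its call begins: read the wrist's pose just before it. There is no depth.
- bot.job_done(): hands the job in; it is judged then, once.
Trained networks look in a picture, given as the dict that the camera call returned (one of the last four; its "shot" number tells which), for a name from the list of things; names that differ only in an ending like _2 or _b are one class to them, and where a whole thing is asked for, a point or a joint stands for the part that bears it (a point fixed in the world has none). Each returns a list of dicts, best first, with "conf" (0 to 1); they miss things now and then, are a little off and sometimes report something else, mostly with a low value. They report only what shows in the picture. A call takes as long as a camera call.
- bot.trace(query, picture): "region" (420x560 bool, what is visible of it).
- bot.spot_point(query, picture): "xyz" ([x, y, z] in m, in world coordinates, good to about 4 mm: a listed point, or the origin of a listed thing).
The state is a dict: "clock": time; "qpos": joint angles; "qd": joint speeds; "joint_efforts": joint torques, N m; "position": TCP position; "tool_rot": TCP orientation; "force": force on the tool from outside, world axes, zero at the start; "moment": the same for the moment, N m; "grip_width": finger opening in m; "finger_force": force on a finger pad.
Only numpy, scipy, OpenCV 4.12 (cv2) and the standard library are available. Lean on these libraries where they do the work, as an engineer would, in place of code of your own. Each camera call takes 0.05 s, during which the arm holds its last target. There are 200 camera calls.

## Working session

There is one attempt and no reset: what is moved stays moved. The work goes in short steps, Python scripts to look and compute and a shell command to move; the robot and the scene stay as the last step left them, time stands still between calls to the robot, and variables do not carry over. Pictures are saved under pics/ and viewed, at most 10 in all, crops included, and the job is handed in when it is done.

```bash
mkdir -p pics; python3 - <<'E'
from workcell import bot
import cv2,numpy as np
s=bot.observe();print(s['clock'],s['position'],s['tool_rot'],bot.tip_reach,s['grip_width'])
for n in("scene","top"):
    p=bot.grab_frame(n);cv2.imwrite(f'pics/{n}.png',p['img'][:,:,::-1])
    for q in ['bin_big','bin_big_press','bin_big_edge','bin_big_hinge','bin_small','bin_small_press','tamper','cup','pitcher','sugar_jar','portafilter']:
        r=bot.spot_point(q,p);print(n,q,[(np.round(d['xyz'],3).tolist(),round(d['conf'],2)) for d in r[:2]])
print(bot.observe()['clock'])
E
```

```text
0.0 [0.23222361 0.579976   0.30333627] [-3.14045442e+00  1.10871119e-04  2.76081427e+00] 0.0726 0.08514903363289865
scene bin_big [([0.537, 0.235, -0.001], 0.78), ([0.44, -0.199, 0.088], 0.17)]
scene bin_big_press [([0.437, 0.24, 0.092], 0.5)]
scene bin_big_edge [([0.469, 0.236, 0.11], 0.69)]
scene bin_big_hinge [([0.607, 0.232, 0.104], 0.86)]
scene bin_small [([0.546, -0.195, -0.0], 0.65), ([0.391, -0.004, -0.001], 0.57)]
scene bin_small_press [([0.439, -0.201, 0.088], 0.37), ([0.371, -0.417, -0.001], 0.3)]
scene tamper [([0.554, -0.009, -0.001], 0.85)]
scene cup [([0.391, -0.003, -0.002], 0.6)]
scene pitcher [([0.465, 0.419, 0.002], 0.79)]
scene sugar_jar [([0.615, 0.427, -0.0], 0.73)]
scene portafilter [([0.607, -0.446, 0.002], 0.57)]
top bin_big [([0.539, 0.235, -0.003], 0.93), ([0.608, 0.233, 0.103], 0.75)]
top bin_big_press [([0.434, 0.241, 0.089], 0.72)]
top bin_big_edge [([0.468, 0.237, 0.106], 0.94)]
top bin_big_hinge [([0.604, 0.236, 0.1], 0.71), ([0.61, -0.199, 0.102], 0.2)]
top bin_small [([0.541, -0.198, -0.003], 0.66)]
top bin_small_press [([0.438, -0.198, 0.09], 0.63)]
top tamper [([0.557, -0.01, 0.001], 0.75)]
top cup [([0.388, -0.001, -0.0], 0.65)]
top pitcher [([0.465, 0.419, -0.002], 0.78)]
top sugar_jar [([0.619, 0.431, -0.0], 0.84)]
top portafilter [([0.607, -0.443, 0.002], 0.63)]
1.2
```

View pics/scene.png

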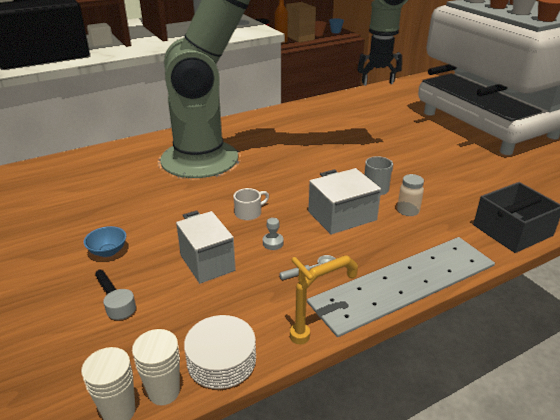

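View pics/top.png

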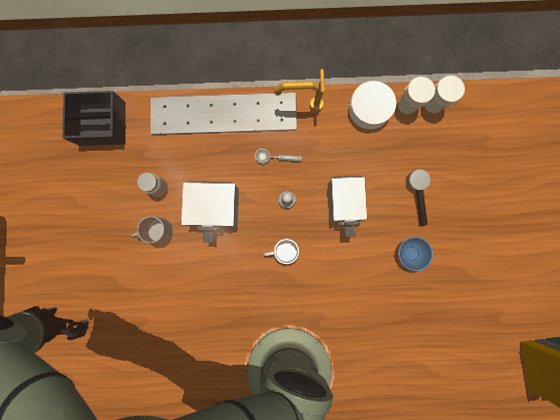

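Larger bin is at scene px (343,200) and top px (208,205), with its tab toward the robot (top px 209,236). This matches the spotted press point (0.435, 0.240, 0.09). Press-to-hinge distance is about 0.170 (expected 0.168), and bin yaw is about -0.03. I'll approach with the fingers shut and tilt the tool forward.

```bash
cat > h.py <<'E'
import sys,numpy as np
from scipy.spatial.transform import Rotation as Ro
from workcell import bot
def plan(tip,tilt,yaw=-0.03):
    """remaining tool-frame shift (mm) and turn for the fingertip centre at tip, tool leaning tilt from straight down toward bin +x"""
    s=bot.observe();R=Ro.from_euler('xyz',s['tool_rot']);p=np.array(s['position'])
    T=Ro.from_euler('z',yaw)*Ro.from_euler('y',-tilt)*Ro.from_matrix(np.diag([-1.,1,-1]))
    tcp=np.array(tip)-bot.tip_reach*T.as_matrix()[:,2]
    print('t',round(s['clock'],2),'tip',np.round(p+bot.tip_reach*R.as_matrix()[:,2],4),'F',np.round(s['force'],1),'reach',bot.tip_reach)
    print('q',np.round(s['qpos'],2),'tilt',round(float(np.arccos(-R.as_matrix()[2,2])),3))
    print('shift now-axes',np.round(R.inv().apply(tcp-p)*1e3,1),'target-axes',np.round(T.inv().apply(tcp-p)*1e3,1),'turn',np.round((R.inv()*T).as_rotvec(),3))
if __name__=='__main__': a=list(map(float,sys.argv[1:]));plan(a[:3],a[3])
E
python3 -m jog '[[[-37,-33,0,0,0,0,0],[-37,-33,0,0,0,0,0],[-37,-33,0,0,0,0,0],[-37,-33,0,0,0,0,0],[-37,-33,0,0,0,0,0]]]'
python3 h.py 0.42 0.24 0.16 0.7
```

```text
clock: 1.7
position: [0.3433, 0.3564, 0.3041]
tool_rot: [3.141, 0.0, 2.761]
force: [1.8, 1.0, -0.2]
grip_width: 0.0123
finger_force: 0.0
t 1.7 tip [0.3433 0.3564 0.2315] F [ 1.8  1.  -0.2] reach 0.0726
q [-0.93  0.31  0.    1.94 -0.    0.89  0.27] tilt 0.001
shift now-axes [-70.6 -95.7  88.5] target-axes [  31.5 -114.1   89.3] turn [-0.122 -0.692 -0.336]
```

```bash
python3 -m jog '[[[-10,-30,0,0,0,-0.11,0],[-5,-30,0,0,0,-0.11,0],[0,-30,10,0,0,-0.11,0],[0,-20,15,0,-0.14,0,0],[0,0,15,0,-0.14,0,0]]]'
python3 h.py 0.425 0.24 0.14 0.6
```

```text
clock: 2.2
position: [0.3343, 0.2427, 0.2675]
tool_rot: [-3.137, 0.249, 3.086]
force: [0.8, -0.6, -0.9]
grip_width: 0.0001
finger_force: 0.0
t 2.2 tip [0.3521 0.2414 0.1972] F [ 0.8 -0.6 -0.9] reach 0.0726
q [-0.93  0.18  0.04  2.28  0.37  0.57  0.31] tilt 0.249
shift now-axes [-31.5   1.6  77.8] target-axes [-2.9 -0.  83.9] turn [-0.015 -0.351 -0.023]
```

```bash
python3 -m jog '[[[0,0,0,0,-0.1,0,0],[0,0,0,0,-0.1,0,0],[0,0,0,0,-0.1,0,0],[0,0,0,0,0,0,0]]]'
python3 h.py 0.425 0.24 0.14 0.6
```

```text
clock: 2.6
position: [0.3336, 0.2445, 0.267]
tool_rot: [-3.127, 0.499, 3.092]
force: [-0.1, 0.5, -0.4]
grip_width: -0.0003
finger_force: 0.0
t 2.6 tip [0.3683 0.2418 0.2032] F [-0.1  0.5 -0.4] reach 0.0726
q [-1.18  0.18  0.15  2.39  0.92  0.54 -0.32] tilt 0.499
shift now-axes [-12.3   0.4  83. ] target-axes [-3.8 -1.8 83.8] turn [-0.024 -0.101 -0.016]
```

```bash
python3 -m jog '[[[-3,0,20,0,0,0,0],[-3,0,20,0,0,0,0],[-3,0,20,0,-0.05,0,0],[-3,0,20,0,-0.05,0,0],[0,0,0,0,0,0,0]]]' >/dev/null
python3 - <<'E'
from workcell import bot
import cv2,numpy as np,h
h.plan((.432,.24,.095),.6)
p=bot.grab_frame('wrist');cv2.imwrite('pics/w1.png',p['img'][:,:,::-1])
for q in ['bin_big_press','bin_big_edge']:print(q,[(np.round(d['xyz'],3).tolist(),round(d['conf'],2)) for d in bot.spot_point(q,p)[:2]])
E
```

```text
t 3.1 tip [0.4202 0.2363 0.1474] F [-0.8 -0.2  0.7] reach 0.0726
q [-1.2   0.39  0.28  2.41  1.47  0.39 -0.84] tilt 0.581
shift now-axes [20.5  3.  50.2] target-axes [21.4  1.7 49.8] turn [-0.031 -0.019 -0.016]
bin_big_press [([0.436, 0.238, 0.088], 0.64)]
bin_big_edge []
```

View pics/w1.png

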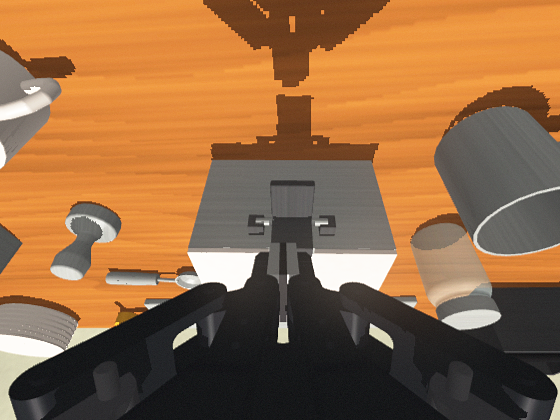

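The wrist view shows the paddle at px (293,200), with the shut fingertips (283,250) in line with it. The near-view press point (0.436, 0.238, 0.088) agrees. I'll move to just above it with a little less tilt.

```bash
python3 -m jog '[[[6,0,14,0,0.04,0,0],[6,0,14,0,0.04,0,0],[6,1,12,0,0,0,0],[0,0,0,0,0,0,0]]]'
python3 h.py 0.438 0.239 0.10 0.5
```

```text
clock: 3.65
position: [0.3852, 0.2403, 0.1656]
tool_rot: [-3.125, 0.5, 3.089]
force: [-1.3, 0.1, -0.2]
grip_width: -0.0002
finger_force: 0.0
t 3.65 tip [0.4199 0.2373 0.1019] F [-1.3  0.1 -0.2] reach 0.0726
q [-1.12  0.49  0.25  2.4   1.61  0.3  -0.97] tilt 0.501
shift now-axes [-14.9   0.9  10.2] target-axes [-14.9   0.3  10.3] turn [-0.027  0.    -0.02 ]
```

```bash
python3 -m jog '[[[-8,1,5,0,0,0,0],[-7,0,5,0,0,0,0],[0,0,0,0,0,0,0]]]'
python3 h.py 0.438 0.239 0.092 0.5
python3 -m jog '[[[1,0,2,0,0,0,0],[1,0,2,0,0,0,0],[1,0,2,0,0,0,0],[0,0,0,0,0,0,0]]]'
python3 h.py 0.438 0.239 0.086 0.5
```

```text
clock: 3.95
position: [0.4045, 0.2403, 0.1649]
tool_rot: [-3.127, 0.503, 3.087]
force: [-0.3, 0.2, -0.5]
grip_width: -0.0001
finger_force: 0.0
t 3.95 tip [0.4394 0.2374 0.1013] F [-0.3  0.2 -0.5] reach 0.0726
q [-1.1   0.51  0.27  2.36  1.61  0.28 -0.94] tilt 0.503
shift now-axes [ 5.6 -0.2  7.5] target-axes [ 5.6 -0.3  7.5] turn [-0.026  0.003 -0.021]
clock: 4.35
position: [0.4032, 0.2402, 0.1572]
tool_rot: [-3.125, 0.501, 3.09]
force: [-0.0, 0.3, 1.5]
grip_width: -0.0003
finger_force: 0.1
t 4.35 tip [0.438  0.2372 0.0935] F [-0.   0.3  1.5] reach 0.0726
q [-1.08  0.52  0.24  2.37  1.67  0.29 -1.  ] tilt 0.501
shift now-axes [ 3.6 -0.   6.6] target-axes [ 3.6 -0.1  6.6] turn [-0.027  0.001 -0.019]
```

Contact as expected (1.5 N). Now I'll press down in pure-vertical small steps: tool shift (0.48, 0, 0.88) per mm.

```bash
for i in 1; do python3 -m jog '[[[1,0,2,0,0,0,0],[1,0,2,0,0,0,0],[1,0,2,0,0,0,0],[0,0,0,0,0,0,0],[0,0,0,0,0,0,0]]]'; done
python3 - <<'E'
from workcell import bot
import cv2,numpy as np,h
h.plan((.438,.239,.083),.5)
p=bot.grab_frame('scene');cv2.imwrite('pics/s2.png',cv2.resize(p['img'][130:260,270:470,::-1],(800,520)))
print([(np.round(d['xyz'],3).tolist(),round(d['conf'],2)) for d in bot.spot_point('bin_big_edge',p)[:2]])
E
```

```text
clock: 4.85
position: [0.4036, 0.2401, 0.1507]
tool_rot: [-3.126, 0.501, 3.089]
force: [-1.6, 1.0, 2.9]
grip_width: 0.0002
finger_force: 1.1
t 4.85 tip [0.4384 0.2371 0.0871] F [-1.6  1.   2.9] reach 0.0726
q [-1.06  0.54  0.22  2.37  1.73  0.3  -1.06] tilt 0.502
shift now-axes [ 2.3 -0.1  3.3] target-axes [ 2.3 -0.1  3.3] turn [-0.027  0.001 -0.02 ]
[([0.39, -0.006, -0.002], 0.7), ([0.476, 0.236, 0.155], 0.61)]
```

View pics/s2.png

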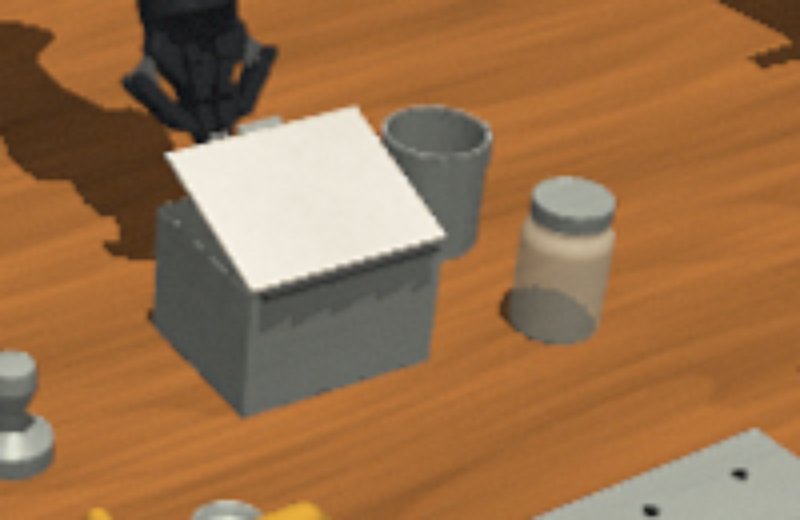

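The picture shows the lid sprung up (crop px 300,190). The spotted edge (0.476, 0.236, 0.155) gives about 0.38 rad. Next I'll raise the fingertip over the hook post, then slide it under the lid's front.

```bash
python3 -m jog '[[[-3,0,-13,0,0,0,0],[-3,0,-13,0,0,0,0],[-3,0,-13,0,0,0,0],[0,0,0,0,0,0,0]]]'
python3 h.py 0.478 0.237 0.127 0.5
```

```text
clock: 5.35
position: [0.3928, 0.2416, 0.1904]
tool_rot: [-3.127, 0.502, 3.088]
force: [-0.6, 0.1, 1.0]
grip_width: -0.0004
finger_force: 0.0
t 5.35 tip [0.4276 0.2387 0.1268] F [-0.6  0.1  1. ] reach 0.0726
q [-1.18  0.44  0.33  2.37  1.36  0.28 -0.69] tilt 0.503
shift now-axes [-44.5  -0.5  24.1] target-axes [-44.5  -2.   23.9] turn [-0.025  0.002 -0.021]
```

```bash
python3 -m jog '[[[-11,0,6,0,0,0,0],[-11,0,6,0,0,0,0],[-11,0,6,0,0,0,0],[-11,0,6,0,0,0,0],[0,0,0,0,0,0,0]]]'
python3 - <<'E'
from workcell import bot
import cv2,numpy as np,h
h.plan((.485,.237,.150),.5)
p=bot.grab_frame('scene');cv2.imwrite('pics/s3.png',cv2.resize(p['img'][130:260,270:470,::-1],(800,520)))
for q in('bin_big_edge','bin_big'):print([(np.round(d['xyz'],3).tolist(),round(d['conf'],2)) for d in bot.spot_point(q,p)[:2]])
E
```

```text
clock: 5.85
position: [0.444, 0.2377, 0.1891]
tool_rot: [-3.125, 0.502, 3.087]
force: [0.6, 0.2, 0.1]
grip_width: 0.0001
finger_force: 0.0
t 5.85 tip [0.4788 0.2346 0.1255] F [0.6 0.2 0.1] reach 0.0726
q [-1.06  0.48  0.33  2.28  1.28  0.24 -0.52] tilt 0.502
shift now-axes [-17.2   0.4 -18.6] target-axes [-17.2   0.5 -18.7] turn [-0.028  0.002 -0.021]
[([0.478, 0.234, 0.16], 0.92)]
[([0.54, 0.236, -0.0], 0.91)]
```

View pics/s3.png

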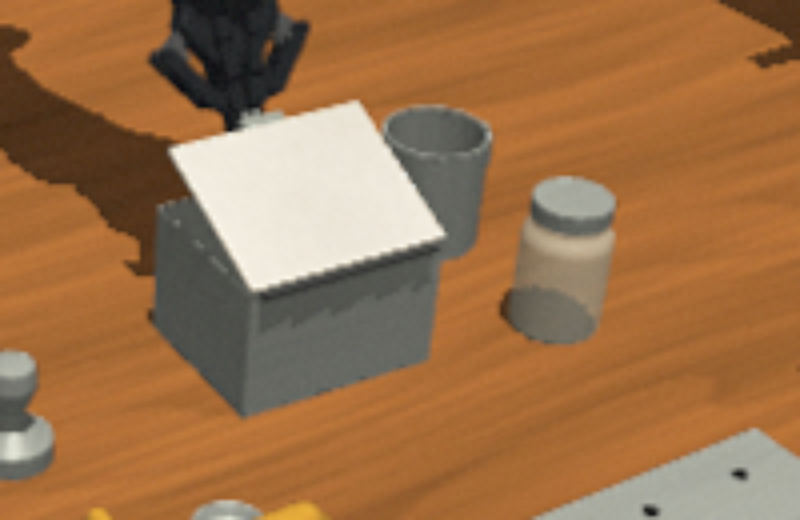

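The tip is now just under the tongue: the fingers meet the lid's front at crop px (245,125), and the force is near zero. I'll lift gently.

```bash
python3 -m jog '[[[-6,0,-6,0,0,0,0],[-6,0,-6,0,0,0,0],[-6,0,-6,0,0,0,0],[-10,0,-4,0,0,0,0],[-10,0,-4,0,0,0,0]]]'
python3 - <<'E'
from workcell import bot
import numpy as np,h
h.plan((.525,.236,.198),.5)
p=bot.grab_frame('scene')
for q in('bin_big_edge','bin_big'):print([(np.round(d['xyz'],3).tolist(),round(d['conf'],2)) for d in bot.spot_point(q,p)[:2]])
E
```

```text
clock: 6.5
position: [0.4631, 0.2378, 0.2306]
tool_rot: [-3.125, 0.501, 3.09]
force: [-1.0, -0.6, -0.2]
grip_width: 0.0001
finger_force: 0.4
t 6.5 tip [0.4978 0.2348 0.1669] F [-1.  -0.6 -0.2] reach 0.0726
q [-0.93  0.39  0.2   2.22  0.99  0.35 -0.15] tilt 0.501
shift now-axes [-38.7   0.5 -14.3] target-axes [-38.7   0.1 -14.3] turn [-0.027  0.001 -0.019]
[([0.501, 0.234, 0.193], 0.8)]
[]
```

```bash
python3 -m jog '[[[-10,0,-4,0,0,0,0],[-10,0,-4,0,0,0,0],[-10,0,-4,0,0,0,0],[-10,0,-2,0,0,0,0],[-10,0,0,0,0,0,0]]]'
python3 - <<'E'
from workcell import bot
import numpy as np,h
h.plan((.56,.236,.215),.5)
p=bot.grab_frame('scene')
for q in('bin_big_edge','bin_big'):print([(np.round(d['xyz'],3).tolist(),round(d['conf'],2)) for d in bot.spot_point(q,p)[:2]])
E
```

```text
clock: 7.15
position: [0.5003, 0.236, 0.2664]
tool_rot: [-3.125, 0.501, 3.09]
force: [0.2, -0.3, 0.0]
grip_width: -0.0002
finger_force: 0.2
t 7.15 tip [0.5351 0.233  0.2028] F [ 0.2 -0.3  0. ] reach 0.0726
q [-0.8   0.35  0.11  2.11  0.81  0.43  0.11] tilt 0.501
shift now-axes [-27.7   2.4   1.1] target-axes [-27.7   1.8   1.1] turn [-0.027  0.001 -0.019]
[([0.54, 0.232, 0.225], 0.86)]
[([0.537, 0.235, -0.002], 0.82)]
```

```bash
python3 -m jog '[[[-9,0,0,0,0,0,0],[-9,0,0,0,0,0,0],[-9,1,1,0,0,0,0],[-9,1,4,0,0,0,0],[-9,0,4,0,0,0,0]]]'
python3 - <<'E'
from workcell import bot
import numpy as np,h
h.plan((.612,.236,.215),.5)
p=bot.grab_frame('scene')
for q in('bin_big_edge','bin_big'):print([(np.round(d['xyz'],3).tolist(),round(d['conf'],2)) for d in bot.spot_point(q,p)[:2]])
E
```

```text
clock: 7.8
position: [0.5446, 0.2357, 0.28]
tool_rot: [-3.125, 0.501, 3.09]
force: [-0.2, -0.5, 0.4]
grip_width: 0.0002
finger_force: 0.1
t 7.8 tip [0.5794 0.2327 0.2163] F [-0.2 -0.5  0.4] reach 0.0726
q [-0.7   0.38  0.07  2.01  0.72  0.47  0.26] tilt 0.501
shift now-axes [-27.9   3.3  16.6] target-axes [-27.9   2.3  16.7] turn [-0.027  0.001 -0.019]
[([0.592, 0.229, 0.243], 0.97)]
[([0.441, -0.197, 0.088], 0.72), ([0.536, 0.237, -0.003], 0.65)]
```

```bash
python3 -m jog '[[[-8,0,4,0,0,0,0],[-8,1,4,0,0,0,0],[-8,1,4,0,0,0,0],[-6,0,3,0,0,0,0],[0,0,0,0,0,0,0]]]'
python3 - <<'E'
from workcell import bot
import numpy as np,h
h.plan((.56,.236,.30),.5)
p=bot.grab_frame('scene')
for q in('bin_big_edge','bin_big_hinge'):print([(np.round(d['xyz'],3).tolist(),round(d['conf'],2)) for d in bot.spot_point(q,p)[:2]])
E
```

```text
clock: 8.45
position: [0.5791, 0.235, 0.2817]
tool_rot: [-3.126, 0.502, 3.088]
force: [-0.4, -0.2, -0.1]
grip_width: 0.0001
finger_force: 0.0
t 8.45 tip [0.6139 0.232  0.218 ] F [-0.4 -0.2 -0.1] reach 0.0726
q [-0.64  0.42  0.04  1.94  0.68  0.48  0.34] tilt 0.502
shift now-axes [  7.8  -2.4 -97.8] target-axes [  8.    0.4 -97.8] turn [-0.027  0.001 -0.021]
[([0.641, 0.227, 0.239], 0.94)]
[([0.61, 0.231, 0.104], 0.79), ([0.605, -0.446, 0.002], 0.24)]
```

```bash
python3 -m jog '[[[10,0,-20,0,0,0,0],[10,0,-25,0,0,0,0],[10,0,-30,0,0,0,0],[10,0,-30,0,0,0,0],[0,0,0,0,0,0,0]]]' >/dev/null
python3 -m jog '[[[0,0,-30,0,0,0,0],[0,0,-20,0,0,0,0],[0,0,0,0,0,0,0],[0,0,0,0,0,0,0],[0,0,0,0,0,0,0]]]'
python3 - <<'E'
from workcell import bot
import cv2,numpy as np
p=bot.grab_frame('scene');cv2.imwrite('pics/s4.png',p['img'][:,:,::-1])
for q in('bin_big_edge','bin_big_hinge','bin_big','bin_small','bin_big_press'):print(q,[(np.round(d['xyz'],3).tolist(),round(d['conf'],2)) for d in bot.spot_point(q,p)[:2]])
E
```

```text
clock: 9.6
position: [0.469, 0.2433, 0.3975]
tool_rot: [-3.125, 0.501, 3.089]
force: [0.6, 0.2, -0.2]
grip_width: -0.0
finger_force: 0.0
bin_big_edge [([0.661, 0.227, 0.232], 0.85), ([0.537, 0.234, 0.0], 0.45)]
bin_big_hinge [([0.606, 0.231, 0.102], 0.79), ([0.466, 0.418, 0.0], 0.32)]
bin_big [([0.54, 0.236, -0.002], 0.57)]
bin_small [([0.547, -0.194, 0.002], 0.75), ([0.61, 0.426, -0.003], 0.34)]
bin_big_press [([0.436, 0.239, 0.092], 0.39)]
```

View pics/s4.png

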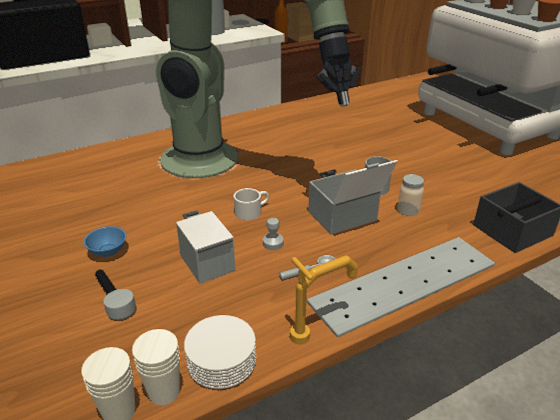

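The larger bin's lid leans back open (px 365,180) at about 1.97 rad. The small bin is still shut, the bystanders haven't moved, and the arm is clear.

```bash
python3 -c "
from workcell import bot
print(bot.job_done())"
```

```text
the job is handed in; nothing more can be done
None
```

The larger bin's lid was unlatched with a fingertip press and pushed back to rest fully open at its stop; the camera shows the smaller bin still shut and nothing else visibly moved, and the job was handed in at about 10 s (no verdict was returned).

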